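# Fit the charged battery pack from the charger to the work light

## Task

The battery pack locked in the grey charger is charged: press it down once so that it springs up, lift it out and set it in the bay of the yellow work light, then press it down until it locks and stays down when you let go. Both bays have push-push catches whose trip point you must feel for: press firmly to the end stop but gently (no more than 30 N on either device), and remember that one press too many lets the pack up again. Leave the roll of tape, the toe form, the cup and the sanding block where they are.

Things in the scene. Friction and masses are not known exactly. Their poses are not given: they have to be found in the camera images.
- pack_center (a point): Centre of the battery pack, half-way up. Pack: 46 mm (its x) by 30 mm (its y) by 70 mm (its z, up), 0.16 kg, black, orange cap over the top 20 mm. Its foot (lowest 12 mm) is 2 mm slimmer; above it both narrow sides are notched for the bay's jaws, so either way round fits. Pinch the cap across the 30 mm; press on the middle of the flat top, 35 mm above this point.
- charger: Grey battery charger, fixed, 102 x 84 x 74 mm, a green and a dark red lamp on top behind its bay. Origin: centre of the bay at bench height; z up, x along the bay's long side towards the lamps, y along the short side. Housing from x = -42 to +60 mm, y = -42 to +42 mm.
- charger_bay (a point): Centre of the mouth of the charger's bay, at the top of its raised black rim, 78 mm above the bench; axes as the charger's. The bay is an upright pocket 49 mm (x) by 33 mm (y) inside; the rim leads in at 45 degrees over 4 mm and is 67 x 51 mm outside.
- work_light: Yellow LED work light, fixed, base 174 x 100 x 74 mm, bay at the front, dark lamp head at the back (from 95 mm behind the bay's centre, up to 165 mm high). Origin and axes as the charger's: centre of its bay at bench height, x towards the head. Base from x = -42 to +132 mm, y = -50 to +50 mm.
- work_light_bay (a point): Centre of the mouth of the work light's bay, at the top of its raised black rim, 78 mm above the bench. The bay is the same as the charger's; it is empty at the start, tray up. A pack set in rests on the tray with its top 32 mm above the rim.
- charger_tray (a joint): How far the sprung tray in the charger's bay is down, m. 0: up, pack loose, its top 32 mm above the rim. About 0.015 to 0.0175: locked (as at the start), pack top about 16 mm above the rim, held by jaws. Push-push: pressed to the end stop, 5.6 mm below locked, and let go, it changes state; a press over 1 mm short of the stop does nothing. Spring 5 to 9 N, then a steep rise.
- work_light_tray (a joint): The same for the work light's bay: 0 up (as at the start), locked somewhere between 0.0125 and 0.024 (pack top 8 to 19.5 mm above the rim). Same catch and spring, but its end stop is adjustable, inside the base, set anywhere from 19 to 29.5 mm of travel, about 5.6 mm below locked: feel for it. Pressed to the stop and let go it locks, pressed again it comes up.
- tape_roll: Roll of brown tape lying flat, 84 mm across, 24 mm high; origin under its centre. Bystander.
- toe_form: Brown cork toe form, 96 x 77 x 52 mm; origin under its centre. Bystander.
- cup: Dark green rubber plaster cup, 79 mm across, 62 mm high; origin under its centre. Bystander.
- sander: Red-brown sanding block lying flat, 76 x 104 x 26 mm; origin under its centre. Bystander.
Not all that is in view belongs to the job. Of the things that look like the part that bears pack_center, the smaller one is meant.

How it is judged:
On the way, in this order (a step that is already met when the one before it is completed fails the run):
1. the catch of the charger is released: its tray is up, with the pack on it (value of joint charger_tray below 0.003 m and horizontal distance between pack_center and charger below 0.006 m and z of pack_center in the frame of charger below 0.079 m), for 0.2 s.
2. the pack stands in the bay of the work light, on its tray (horizontal distance between pack_center and work_light below 0.006 m and z of pack_center in the frame of work_light below 0.079 m), for 0.2 s.
At the end, for the whole second after the job is handed in: The work light's tray has stayed locked down by itself (12 to 24.5 mm below its upper position, at rest) with the pack upright on it in the bay: pack centre within 4 mm of the bay's centre line and under 63 mm above the bench, leaning less than 0.08 rad, and let go (value of joint work_light_tray between 0.012 and 0.0245 m and horizontal distance between pack_center and work_light below 0.004 m and z of pack_center in the frame of work_light below 0.063 m and angle between pack_center's own z axis and vertical below 0.08 rad and velocity of joint work_light_tray between -0.003 and 0.003 m/s); the robot touches nothing.
It fails at once if the charger is loaded with more than 30 N while its tray is pressed down (value of joint charger_tray above 0.012 m and contact force between charger and anything else above 30 N).
It fails at once if the work light is loaded with more than 30 N while its tray is pressed down (value of joint work_light_tray above 0.012 m and contact force between work_light and anything else above 30 N).
It fails at once if the roll of tape, the toe form, the cup or the sanding block is shifted by more than 25 mm (distance of any of tape_roll, toe_form, cup, sander from where it was at the start of the episode above 0.025 m).
It also fails if it takes over 61 s, if anything falls off the work surface, if the arm or the gripper's body presses on something with over 40 N, if the wrist force passes 120 N, or if a joint passes its speed limit or range.

## Robot

A 6-joint arm with a two-finger parallel gripper is mounted at the origin on a cart in front of the work surface, level with it; the furniture and walls round the work are solid. World frame = base frame: x ahead of the robot, y to its left, z up, the work surface at z = 0. Lengths are in m, angles in rad, forces in N, time in s.
With the tool pointing down it reaches from about 0.275 to 0.825 m from the base axis. Payload 5.2 kg.
Tool frame: the origin (TCP) lies at the very end of the fingers, on their centre line; the grasp point (between the pads) lies 19 mm behind it; z points along the fingers, y is the line along which they close (so a half turn about z gives the same grasp; the last joint's range is limited). The gripper opens to 93 mm and grips with 3 to 60 N. Pads are 15 mm wide; open, the fingers measure 128 mm over their backs; the gripper's body (75 mm by 188 mm) begins 65 mm behind the grasp point.
Start: joints at [0.984, 0.259, 1.535, -0, 1.348, -0.203], TCP at [0.206, 0.51, 0.219] pointing down, gripper open.
Joint ranges: [-3.14, 3.14], [-0.91, 2.08], [0.19, 2.58], [-1.22, 4.36], [0.22, 2.71], [-3.12, 3.12]. Speed limits (rad/s): [2.57, 2.57, 3.14, 3.14, 3.14, 3.14].

## Interface

Orientations are given as a 3x3 rotation matrix whose columns are the frame's x, y, z axes.
In Python, from bench import manip gives the robot as it stands.
- The arm moves only by the tool carry_out, never from a script. Its argument "motion" is text: rows parted by semicolons, each of 7 numbers parted by spaces: the shift along the tool's x, y, z in cm, then the turn, a rotation vector about the tool's x, y, z in degrees, then the opening, from 0 (shut) to 1 (fully open). A call has 1 to 12 rows; each row shifts and turns the commanded pose from where the row before left it, along the tool's axes as they then stand; what a row does not reach is not made up. A row lasts 1/12 s, in which the tool goes at most 41.7 mm and 7.16 degrees, less where a joint would pass 70% of its speed; a pose out of reach is approached as far as the arm can. A call is refused whole if a number of a shift passes 4.17 or a number of a turn 7.16, either way. A call with a gripper value outside its range is refused whole. The fingers move at their own pace and stop on an object; "squeeze" is the grip in N (left out, the last holds). Time passes only in rows, so rows that do not move let the fingers close. It gives the time, the measured TCP pose, the force, the opening and the grip force at its end, in the units of the state.
- manip.get_obs(): the state, without advancing time (a new reading comes with each control period).
- manip.camera(name): name is "scene" or "side" or "wrist"; returns a dict with "color" (420x560x3 uint8, red, green, blue), "K" (3x3 intrinsics, pixels), "distortion" ([k1, k2, p1, p2, k3] as OpenCV has them; the pictures are not rectified), "eye" and "rotation" of the camera in the world. Camera axes: x right, y down, z forward; pixel columns grow to the right and rows downward; lengths in m; the calibration is good to about 2 mm. A picture is of the moment at which its call begins. There is no depth.
- manip.job_done(): hands the job in; it is judged then, once.
The state is a dict: "time": time; "joint_pos": joint angles; "qvel": joint speeds; "tau": joint torques, N m; "tool_pos": TCP position; "orientation": TCP orientation; "wrist_force": force on the tool from outside, world axes, zero at the start; "ft_torque": the same for the moment, N m; "grip_width": finger opening in m; "grasp_force": force on a finger pad.
Only numpy, scipy, OpenCV 4.12 (cv2) and the standard library are available. Lean on these libraries where they do the work, as an engineer would, in place of code of your own. Each camera call takes 0.05 s, during which the arm holds its last target. There are 200 camera calls.

## Working session

There is one attempt and no reset: what is moved stays moved. The work goes in short steps, Python scripts to look and compute and a tool call to move; the robot and the scene stay as the last step left them, time stands still between calls to the robot, and variables do not carry over. Pictures are saved under pics/ and viewed, at most 10 in all, crops included, and the job is handed in when it is done.

Besides the shell and the picture viewer there is one more tool, called after ">>>" as a command line: name --argument value ..., lists and objects as JSON in quotes. carry_out: Moves the arm, as the interface text tells. Its arguments: {"type":"object","properties":{"motion":{"type":"string"},"squeeze":{"type":"number"}},"required":["motion"]}

```bash
mkdir -p pics
cat > h.py <<'E'
import numpy as np,cv2,sys
from bench import manip
def shot(n,f):
    c=manip.camera(n); cv2.imwrite(f'pics/{f}.png',c['color'][:,:,::-1]); np.save(f'pics/{f}.npy',c,allow_pickle=True); return c
def load(f): return np.load(f'pics/{f}.npy',allow_pickle=True).item()
def rays(c,uv):
    p=cv2.undistortPoints(np.array(uv,float).reshape(-1,1,2),np.array(c['K']),np.array(c['distortion']))[:,0]
    d=np.c_[p,np.ones(len(p))]@np.array(c['rotation']).T
    return np.array(c['eye']),d
def onz(c,uv,z):
    e,d=rays(c,uv); return e+d*((z-e[2])/d[:,2])[:,None]
def tri(obs):
    A=np.zeros((3,3));b=np.zeros(3)
    for c,uv in obs:
        e,d=rays(c,[uv]);d=d[0]/np.linalg.norm(d[0]);P=np.eye(3)-np.outer(d,d);A+=P;b+=P@e
    return np.linalg.solve(A,b)
def proj(c,X):
    R=np.array(c['rotation']).T
    return cv2.projectPoints(np.array(X,float).reshape(-1,1,3),cv2.Rodrigues(R)[0],-R@np.array(c['eye']),np.array(c['K']),np.array(c['distortion']))[0][:,0]
E
python3 - <<'E'
from h import *
for n in('scene','side','wrist'):
    c=shot(n,n+'0');print(n,c['eye'],np.round(c['rotation'],2).tolist())
o=manip.get_obs();print(o)
E
```

```text
scene [-0.15567184 -0.62103792  1.21074493] [[0.63, -0.58, 0.51], [-0.78, -0.48, 0.41], [0.0, -0.66, -0.75]]
side [0.67281969 1.26548986 0.79758105] [[-1.0, -0.0, -0.05], [0.04, 0.49, -0.87], [0.02, -0.87, -0.49]]
wrist [0.14101117 0.53678712 0.38352826] [[0.37, 0.9, 0.24], [0.93, -0.36, -0.1], [-0.0, 0.26, -0.97]]
{'time': 0.15, 'joint_pos': array([ 9.84211261e-01,  2.59209320e-01,  1.53579489e+00,  1.90637633e-05,
        1.34802563e+00, -2.02816966e-01]), 'qvel': array([ 0.0017643 , -0.00129607, -0.00501135,  0.00126921,  0.00052432,
        0.00148763]), 'tau': array([ 2.22446411e-03, -4.37643027e+01, -2.84231830e+01,  7.19243428e-02,
        3.79703147e-02, -1.39812355e-04]), 'tool_pos': array([0.20567805, 0.50965235, 0.21800531]), 'orientation': array([[-9.27258674e-01,  3.74420477e-01, -8.10995342e-04],
       [ 3.74421229e-01,  9.27257966e-01, -1.18664734e-03],
       [ 3.07696827e-04, -1.40398292e-03, -9.99998967e-01]]), 'wrist_force': array([-0.69197269,  0.09746398, -0.19294978]), 'ft_torque': array([-0.00345234,  0.00788982,  0.03129914]), 'grasp_force': 0.0, 'grip_width': 0.09306701406897877}
```

View pics/scene0.png

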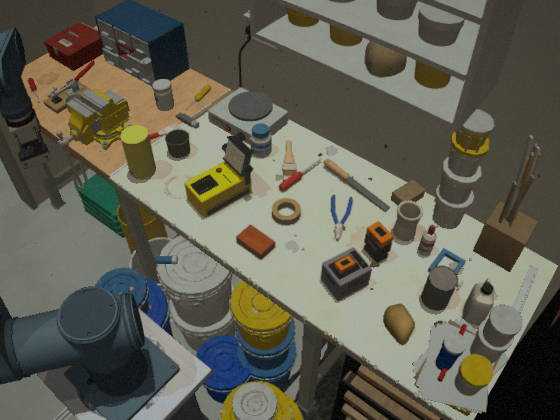

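View pics/side0.png

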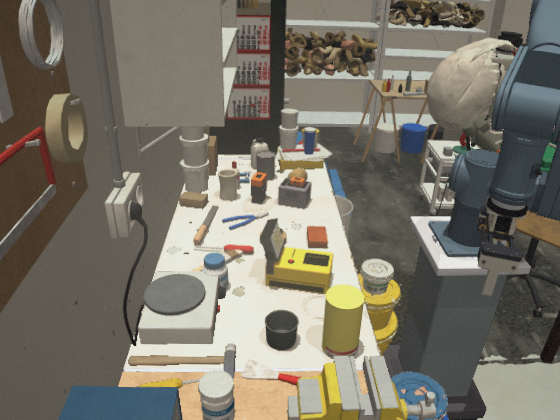

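Scene view: yellow work light at (217,190) with its bay near (207,187). Grey charger at (347,272) holds an orange-capped pack at (346,264). A second orange-capped pack stands on the bench at (378,238). The candidates are (346,264), in the charger, and (378,238), free-standing. The one in the charger fits the task; I'll confirm in a crop and compare sizes.

Run:
```python
from h import *
a=cv2.imread('pics/scene0.png');b=cv2.imread('pics/side0.png')
A=cv2.resize(a[215:305,310:400],None,fx=4.4,fy=4.4,interpolation=cv2.INTER_CUBIC)
B=cv2.resize(a[130:220,175:265],None,fx=4.4,fy=4.4,interpolation=cv2.INTER_CUBIC)
C=cv2.resize(b[165:210,240:330],(396,198),interpolation=cv2.INTER_CUBIC)
D=cv2.resize(b[215:295,255:345],(225,200),interpolation=cv2.INTER_CUBIC)
out=np.zeros((600,800,3),np.uint8);out[:396,:396]=A;out[:396,400:796]=B;out[400:598,:396]=C;out[400:600,400:625]=D
cv2.imwrite('pics/crop1.png',out)
c=load('scene0');d=load('side0')
for n,cc,z in(('scene',c,.094),('side',d,.094)):
    h=cv2.cvtColor(cc['color'],cv2.COLOR_RGB2HSV)
    for nm,lo,hi in(('orange',(5,150,120),(17,255,255)),('yellow',(24,150,110),(33,255,255))):
        m=cv2.inRange(h,lo,hi);N,l,s,ce=cv2.connectedComponentsWithStats(m)
        for i in range(1,N):
            if s[i,4]>40: print(n,nm,s[i],np.round(ce[i],1),np.round(onz(cc,[ce[i]],z)[0],3))
```

```text
scene orange [368 222  25  21 217] [379.9 232.3] [ 0.687 -0.276  0.094]
scene orange [237 225  37  28 513] [255.1 238.8] [ 0.462 -0.034  0.094]
scene orange [335 255  20  16 134] [344.4 262.6] [ 0.547 -0.258  0.094]
scene yellow [195  85  14  14  52] [201.5  91.5] [0.821 0.521 0.094]
scene yellow [92 89 19 12 67] [101.  94.] [0.595 0.792 0.094]
scene yellow [ 70 114  12  16 105] [ 75.5 121.5] [0.449 0.741 0.094]
scene yellow [ 94 124  54  20 435] [130.8 134.7] [0.523 0.54  0.094]
scene yellow [452 132  13  20  77] [456.2 141.9] [ 1.146 -0.274  0.094]
scene yellow [466 138  23  17 137] [480.2 148.3] [ 1.17  -0.347  0.094]
scene yellow [185 163  57  39 778] [215.4 180.9] [0.547 0.191 0.094]
scene yellow [ 230  280   61   50 1702] [255.8 308.5] [ 0.306 -0.171  0.094]
scene yellow [461 354  32  32 794] [476.7 369.4] [ 0.494 -0.662  0.094]
scene yellow [259 382  44  38 572] [284.5 405.2] [ 0.165 -0.372  0.094]
scene yellow [221 385  21  35 260] [228.7 406.3] [ 0.088 -0.282  0.094]
side orange [251 173  15   8  67] [258.5 176.9] [ 0.686 -0.266  0.094]
side orange [315 230  12  11  63] [321.7 235.7] [0.502 0.133 0.094]
side yellow [277 248  55  25 662] [302.  260.8] [0.568 0.257 0.094]
side yellow [362 279  39  26 405] [383.9 294.5] [0.382 0.399 0.094]
side yellow [374 311  24  29 247] [387.2 327.5] [0.4   0.513 0.094]
side yellow [ 300  363   59   57 1059] [329.6 396.1] [0.549 0.693 0.094]
side yellow [142 379  34   8 146] [161.2 383.1] [0.863 0.659 0.094]
side yellow [400 399   7  18  48] [403.5 406.4] [0.417 0.721 0.094]
side yellow [381 408  23  12 155] [390.9 413.6] [0.443 0.736 0.094]
```

View pics/crop1.png

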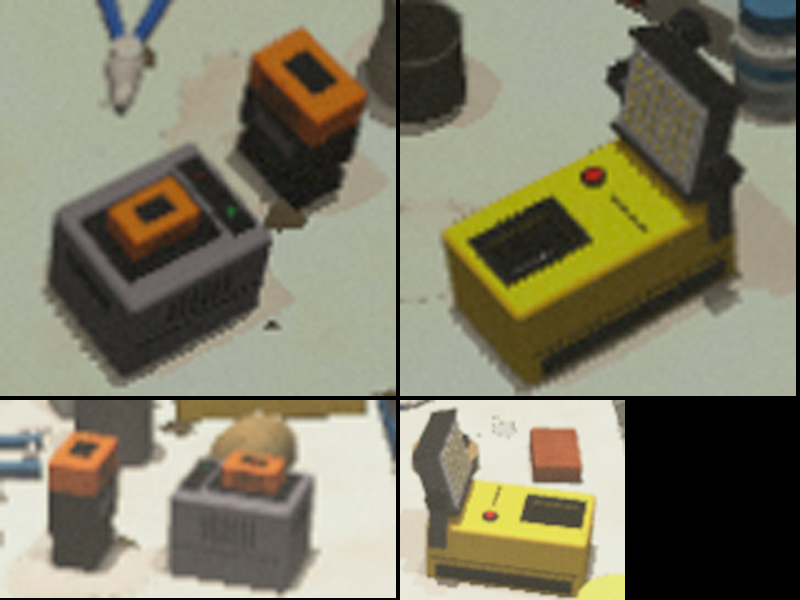

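The crop confirms it: the pack at (346,264) sits in the grey charger and has the smaller cap. The free-standing one at (378,238) is bigger and is the decoy. The work light's bay is open, with its head to the right and rear. Next I get coarse poses, then move the wrist camera over the charger.

Run:
```python
from h import *
c=load('scene0')
f=lambda L,x0,y0:[(x0+a/4.4,y0+b/4.4) for a,b in L]
ch=onz(c,f([(57,215),(190,148),(265,235),(130,310)],310,215),.074)
print('charger corners',np.round(ch,3), [np.linalg.norm(ch[i]-ch[(i+1)%4]).round(3) for i in range(4)])
x=(ch[1]+ch[2]-ch[0]-ch[3]);print('hdg',np.degrees(np.arctan2(x[1],x[0])))
wl=onz(c,f([(470-400,240),(532-400,198),(590-400,243),(515-400,288)],175,130),.078)
print('wl rim',np.round(wl,3),[np.linalg.norm(wl[i]-wl[(i+1)%4]).round(3) for i in range(4)],wl.mean(0))
ed=onz(c,f([(447-400,238),(520-400,317)],175,130),.074);print('wl front edge',ed)
cap=onz(c,f([(110,212),(170,175),(200,205),(135,240)],310,215),.094);print('cap',cap.mean(0),cap)
s=load('side0');print(onz(s,[(240+255/4.4,165+(456-400)/4.4)],.094))
```

```text
charger corners [[ 0.522 -0.211  0.074]
 [ 0.611 -0.244  0.074]
 [ 0.587 -0.313  0.074]
 [ 0.495 -0.282  0.074]] [np.float64(0.095), np.float64(0.074), np.float64(0.097), np.float64(0.076)]
hdg -19.844477007472644
wl rim [[0.502 0.248 0.078]
 [0.555 0.243 0.078]
 [0.55  0.184 0.078]
 [0.49  0.195 0.078]] [np.float64(0.054), np.float64(0.059), np.float64(0.06), np.float64(0.054)] [0.52434036 0.21743701 0.078     ]
wl front edge [[0.49571175 0.26411809 0.074     ]
 [0.47691937 0.17734995 0.074     ]]
cap [ 0.5491057 -0.2582841  0.094    ] [[ 0.53086204 -0.24027847  0.094     ]
 [ 0.57405198 -0.25233493  0.094     ]
 [ 0.56744376 -0.27790989  0.094     ]
 [ 0.52406501 -0.26261311  0.094     ]]
[[ 0.54450645 -0.26060602  0.094     ]]
```

>>> carry_out --motion "-3.37 -1.27 -0.6 0 0 0 1;-3.37 -1.27 -0.6 0 0 0 1;-3.37 -1.27 -0.6 0 0 0 1;-3.37 -1.27 -0.6 0 0 0 1;-3.37 -1.27 -0.6 0 0 0 1;-3.37 -1.27 -0.6 0 0 0 1;-3.37 -1.27 -0.6 0 0 0 1;-3.37 -1.27 -0.6 0 0 0 1;-3.37 -1.27 -0.6 0 0 0 1;-3.37 -1.27 -0.6 0 0 0 1;-3.37 -1.27 -0.6 0 0 0 1;-3.37 -1.27 -0.6 0 0 0 1"

```text
time: 1.15
tool_pos: [0.5247, 0.2158, 0.2907]
orientation: [[-0.927, 0.375, -0.0], [0.375, 0.927, 0.0], [0.0, -0.0, -1.0]]
wrist_force: [0.6, 1.1, -0.8]
grip_width: 0.0929
grasp_force: 0.0
```

>>> carry_out --motion "0 0 0 0 0 -5 1;0 0 0 0 0 -5 1;0 0 0 0 0 0 1;0 0 0 0 0 0 1"

```text
time: 1.48
tool_pos: [0.5237, 0.2171, 0.2903]
orientation: [[-0.978, 0.211, -0.001], [0.211, 0.978, -0.0], [0.001, -0.0, -1.0]]
wrist_force: [0.8, 0.1, 0.2]
grip_width: 0.093
grasp_force: 0.0
```

Run:
```python
from h import *
shot('wrist','wl1')
o=manip.get_obs();print(o['time'],o['tool_pos'],o['orientation'])
```

```text
1.5333 [0.52353233 0.21738639 0.29038171] [[-9.77672568e-01  2.10133224e-01 -6.14196742e-04]
 [ 2.10133297e-01  9.77672744e-01 -5.63609973e-05]
 [ 5.88640096e-04 -1.84165788e-04 -9.99999810e-01]]
```

View pics/wl1.png

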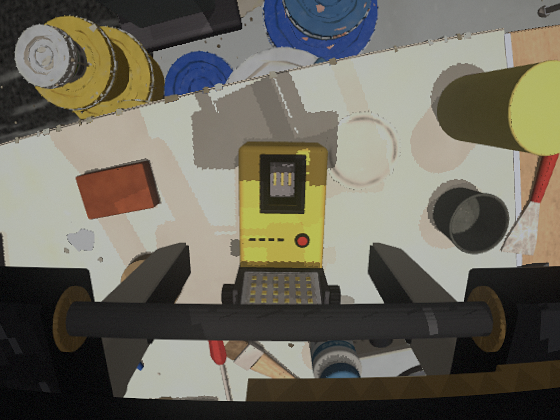

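Wrist view: the work light is upright in the image, its black bay rim spanning about (260–305, 155–213), axis aligned with the tool. Measuring the rim.

```bash
cat >> h.py <<'E'
def rimrect(c,seed,z,win=60):
    h=cv2.cvtColor(c['color'],cv2.COLOR_RGB2HSV);u,v=seed
    return h[v-win:v+win,u-win:u+win]
def rect(c,mask,z):
    ct=max(cv2.findContours(mask,cv2.RETR_EXTERNAL,cv2.CHAIN_APPROX_NONE)[0],key=cv2.contourArea)
    uv=cv2.convexHull(ct).reshape(-1,2).astype(float)
    p=onz(c,uv,z)[:,:2].astype(np.float32)*1000
    r=cv2.minAreaRect(p);b=cv2.boxPoints(r)
    e=max([b[1]-b[0],b[2]-b[1]],key=np.linalg.norm);a=np.degrees(np.arctan2(e[1],e[0]))%180
    return np.round(r[0],1),np.round(r[1],1),round(float(a),1)
E
python3 - <<'E'
from h import *
c=load('wl1');rgb=c['color'].astype(int)
for t in(60,80,100):
    m=np.zeros(rgb.shape[:2],np.uint8)
    m[145:222,250:316]=((rgb[145:222,250:316].max(2)<t))*255
    n,l,s,ce=cv2.connectedComponentsWithStats(m);i=1+np.argmax(s[1:,4]);print(s[i])
    print(t,rect(c,(l==i).astype(np.uint8)*255,.078))
y=cv2.inRange(cv2.cvtColor(c['color'],cv2.COLOR_RGB2HSV),(20,120,50),(35,255,255))
y[:,:230]=0;y[:,330:]=0;y[268:]=0;y[:135]=0
print('top yellow w/front wall',rect(c,y,.074))
# edges of top: left & right yellow limits at rows
for v in(155,180,205,230,255):
    xs=np.where(y[v])[0];print(v,xs[[0,-1]],np.round(onz(c,[(xs[0]-.5,v),(xs[-1]+.5,v)],.074)[:,:2]*1000,1).tolist())
E
```

```text
[ 260  154   46   60 1845]
60 (array([527.5, 220.9]), array([49.7, 66.2]), 167.1)
[ 259  154   47   60 2097]
80 (array([527.3, 220.4]), array([50.8, 66.5]), 167.9)
[ 259  154   47   60 2174]
100 (array([527.3, 220.4]), array([50.8, 66.5]), 167.9)
top yellow w/front wall (array([554.6, 214.3]), array([ 97.5, 147.8]), 167.0)
155 [239 327] [[486.2, 180.4], [506.7, 276.0]]
180 [239 325] [[513.3, 173.8], [533.7, 268.8]]
205 [240 324] [[541.5, 168.0], [561.8, 262.6]]
230 [240 323] [[570.6, 160.8], [591.1, 256.2]]
255 [240 321] [[600.9, 153.3], [621.3, 248.3]]
```

>>> carry_out --motion "-1.02 -3.84 0 0 0 0 1;-1.02 -3.84 0 0 0 0 1;-1.02 -3.84 0 0 0 0 1;-1.02 -3.84 0 0 0 0 1;-1.02 -3.84 0 0 0 0 1;-1.02 -3.84 0 0 0 0 1;-1.02 -3.84 0 0 0 0 1;-1.02 -3.84 0 0 0 0 1;-1.02 -3.84 0 0 0 0 1;-1.02 -3.84 0 0 0 0 1;-1.02 -3.84 0 0 0 0 1;-1.02 -3.84 0 0 0 0 1"

```text
time: 2.53
tool_pos: [0.5477, -0.2601, 0.2908]
orientation: [[-0.978, 0.209, 0.0], [0.209, 0.978, -0.0], [-0.0, -0.0, -1.0]]
wrist_force: [0.8, 0.4, 0.6]
grip_width: 0.0932
grasp_force: 0.0
```

>>> carry_out --motion "0 0 0 0 0 4 0;0 0 0 0 0 4 0;0 0 0 0 0 0 0;0 0 0 0 0 0 0;0 0 0 0 0 0 0;0 0 0 0 0 0 0" --squeeze 20

```text
time: 3.03
tool_pos: [0.548, -0.2581, 0.2909]
orientation: [[-0.94, 0.34, 0.0], [0.34, 0.94, -0.0], [-0.0, -0.0, -1.0]]
wrist_force: [-0.3, 0.3, 0.4]
grip_width: 0.0575
grasp_force: 0.0
```

Run:
```python
from h import *
c=shot('wrist','ch1')
o=manip.get_obs();print(o['time'],o['tool_pos'],o['orientation'],o['grip_width'])
m=cv2.inRange(cv2.cvtColor(c['color'],cv2.COLOR_RGB2HSV),(4,130,80),(18,255,255))
n,l,s,ce=cv2.connectedComponentsWithStats(m)
for i in range(1,n):
    if s[i,4]>150: print(s[i],rect(c,(l==i).astype(np.uint8)*255,.094))
```

```text
3.0833 [ 0.54801235 -0.25813853  0.29092611] [[-9.40397216e-01  3.40077933e-01  2.75812333e-04]
 [ 3.40077862e-01  9.40397242e-01 -2.74567579e-04]
 [-3.52747532e-04 -1.64404918e-04 -9.99999924e-01]] 0.05338901708899928
[ 427   33   80   68 3598] (array([497.7, -35. ]), array([78.1, 49.2]), 88.1)
[265 162  29  44 906] (array([ 548. , -257.2]), array([29.9, 46.6]), 160.7)
[ 279  275   54   30 1053] (array([ 676.1, -270.1]), array([62.5, 37.7]), 70.2)
```

View pics/ch1.png

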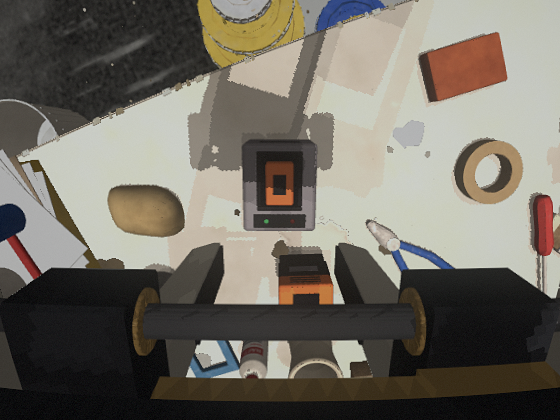

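Wrist view: the charger is at (280,185), the pack cap at (280,183), and it measures 30×46.5 mm as it should. The decoy cap at (305,290) is larger. The TCP is already over the cap to within 1 mm, so I'll descend with the fingers shut.

>>> carry_out --motion "0.03 0.08 2.5 0 0 0 0;0 0 2.5 0 0 0 0;0 0 2.5 0 0 0 0;0 0 2.5 0 0 0 0;0 0 2.5 0 0 0 0;0 0 2.5 0 0 0 0;0 0 1 0 0 0 0;0 0 1 0 0 0 0;0 0 0.5 0 0 0 0;0 0 0.5 0 0 0 0;0 0 0 0 0 0 0;0 0 0 0 0 0 0"

```text
time: 4.08
tool_pos: [0.5484, -0.2584, 0.1116]
orientation: [[-0.94, 0.342, 0.001], [0.342, 0.94, -0.001], [-0.001, -0.0, -1.0]]
wrist_force: [-0.2, -0.5, 0.8]
grip_width: 0.0005
grasp_force: 0.0
```

>>> carry_out --motion "0 0 0.2 0 0 0 0;0 0 0.2 0 0 0 0;0 0 0.2 0 0 0 0;0 0 0.2 0 0 0 0;0 0 0.2 0 0 0 0;0 0 0 0 0 0 0;0 0 0 0 0 0 0"

```text
time: 4.67
tool_pos: [0.5477, -0.258, 0.1004]
orientation: [[-0.94, 0.342, -0.0], [0.342, 0.94, 0.0], [0.0, 0.0, -1.0]]
wrist_force: [-0.3, 0.2, -0.2]
grip_width: 0.0003
grasp_force: 0.0
```

>>> carry_out --motion "0 0 0.15 0 0 0 0;0 0 0.15 0 0 0 0;0 0 0.15 0 0 0 0;0 0 0.15 0 0 0 0;0 0 0.15 0 0 0 0;0 0 0.1 0 0 0 0;0 0 0 0 0 0 0;0 0 0 0 0 0 0"

```text
time: 5.33
tool_pos: [0.5478, -0.2581, 0.0927]
orientation: [[-0.94, 0.342, 0.0], [0.342, 0.94, -0.0], [-0.0, -0.0, -1.0]]
wrist_force: [-1.6, 1.5, 4.7]
grip_width: 0.0007
grasp_force: 2.4
```

>>> carry_out --motion "0 0 0.1 0 0 0 0;0 0 0.1 0 0 0 0;0 0 0 0 0 0 0;0 0 0 0 0 0 0"

```text
time: 5.67
tool_pos: [0.5479, -0.2581, 0.0908]
orientation: [[-0.94, 0.342, 0.0], [0.342, 0.94, -0.0], [-0.0, -0.0, -1.0]]
wrist_force: [-1.7, 0.5, 5.5]
grip_width: 0.0004
grasp_force: 2.5
```

>>> carry_out --motion "0 0 0.1 0 0 0 0;0 0 0.05 0 0 0 0;0 0 0 0 0 0 0;0 0 0 0 0 0 0"

```text
time: 6.0
tool_pos: [0.5479, -0.2581, 0.0893]
orientation: [[-0.94, 0.342, 0.0], [0.342, 0.94, -0.0], [-0.0, -0.0, -1.0]]
wrist_force: [-1.4, 0.3, 5.0]
grip_width: 0.0005
grasp_force: 2.7
```

>>> carry_out --motion "0 0 0.1 0 0 0 0;0 0 0 0 0 0 0;0 0 0 0 0 0 0"

```text
time: 6.25
tool_pos: [0.5479, -0.2582, 0.0889]
orientation: [[-0.94, 0.342, 0.001], [0.342, 0.94, -0.001], [-0.001, -0.0, -1.0]]
wrist_force: [-2.4, 1.4, 9.1]
grip_width: 0.0003
grasp_force: 4.3
```

>>> carry_out --motion "0 0 0.1 0 0 0 0;0 0 0 0 0 0 0;0 0 0 0 0 0 0"

```text
time: 6.5
tool_pos: [0.5481, -0.2583, 0.0888]
orientation: [[-0.94, 0.342, 0.001], [0.342, 0.94, -0.001], [-0.002, -0.001, -1.0]]
wrist_force: [-4.1, 2.0, 14.4]
grip_width: 0.0004
grasp_force: 6.9
```

>>> carry_out --motion "0 0 0.08 0 0 0 0;0 0 0 0 0 0 0;0 0 -0.3 0 0 0 0;0 0 -0.4 0 0 0 0;0 0 -0.4 0 0 0 0;0 0 -0.4 0 0 0 0;0 0 -0.4 0 0 0 0;0 0 -0.4 0 0 0 0;0 0 -1 0 0 0 0;0 0 -2 0 0 0 0;0 0 -2 0 0 0 1;0 0 -2 0 0 0 1"

```text
time: 7.5
tool_pos: [0.5478, -0.258, 0.1799]
orientation: [[-0.94, 0.342, -0.0], [0.342, 0.94, 0.0], [0.0, 0.0, -1.0]]
wrist_force: [0.2, -0.6, -0.0]
grip_width: 0.0094
grasp_force: 0.0
```

>>> carry_out --motion "0 0 -2 0 0 0 1;0 0 -2 0 0 0 1;0 0 -2 0 0 0 1;0 0 0 0 0 0 1;0 0 0 0 0 0 1;0 0 0 0 0 0 1"

```text
time: 8.0
tool_pos: [0.5475, -0.2578, 0.2381]
orientation: [[-0.94, 0.342, -0.001], [0.342, 0.94, 0.001], [0.001, 0.0, -1.0]]
wrist_force: [-0.6, -0.0, 0.0]
grip_width: 0.0493
grasp_force: 0.0
```

Run:
```python
from h import *
c=shot('wrist','ch2');s=shot('scene','sc2')
o=manip.get_obs();print(o['time'],o['tool_pos'],o['grip_width'])
m=cv2.inRange(cv2.cvtColor(c['color'],cv2.COLOR_RGB2HSV),(4,130,80),(18,255,255))
n,l,st,ce=cv2.connectedComponentsWithStats(m)
for i in range(1,n):
    if st[i,4]>150:
        for z in(.094,.110): print(st[i],z,rect(c,(l==i).astype(np.uint8)*255,z))
```

```text
8.1 [ 0.54717083 -0.25759839  0.23726392] 0.05719399955959489
[ 447   23   88   77 4527] 0.094 (array([497.1, -40.2]), array([76.4, 47.8]), 88.3)
[ 447   23   88   77 4527] 0.11 (array([496.3, -50.2]), array([72.5, 45.3]), 88.3)
[ 262  172   35   53 1333] 0.094 (array([ 550.6, -258. ]), array([30.9, 49.6]), 161.4)
[ 262  172   35   53 1333] 0.11 (array([ 547.1, -256.7]), array([29.3, 47.1]), 161.4)
[280 340  59   5 229] 0.094 (array([ 706.2, -281. ]), array([60.8,  4.9]), 69.6)
[280 340  59   5 229] 0.11 (array([ 694.6, -278.6]), array([57.6,  4.7]), 69.6)
```

The pack has sprung up: its size matches a top height of 110 mm. Descending to grasp it.

>>> carry_out --motion "0 0.08 2 0 0 0 1;0 0 2 0 0 0 1;0 0 2 0 0 0 1;0 0 2 0 0 0 1;0 0 2 0 0 0 1;0 0 2 0 0 0 1;0 0 1 0 0 0 1;0 0 1 0 0 0 1;0 0 0.7 0 0 0 1;0 0 0 0 0 0 1;0 0 0 0 0 0 0;0 0 0 0 0 0 0" --squeeze 20

```text
time: 9.1
tool_pos: [0.5487, -0.2577, 0.0928]
orientation: [[-0.94, 0.342, 0.001], [0.342, 0.94, -0.001], [-0.002, -0.0, -1.0]]
wrist_force: [-0.5, 1.0, 0.4]
grip_width: 0.0838
grasp_force: 0.0
```

>>> carry_out --motion "0 0 0 0 0 0 0;0 0 0 0 0 0 0;0 0 0 0 0 0 0;0 0 0 0 0 0 0;0 0 0 0 0 0 0;0 0 0 0 0 0 0;0 0 0 0 0 0 0;0 0 0 0 0 0 0;0 0 0 0 0 0 0"

```text
time: 9.85
tool_pos: [0.5481, -0.2573, 0.0918]
orientation: [[-0.94, 0.342, -0.0], [0.342, 0.94, 0.0], [0.0, 0.0, -1.0]]
wrist_force: [-0.3, 0.2, -0.2]
grip_width: 0.0302
grasp_force: 20.0
```

>>> carry_out --motion "0 0 -0.5 0 0 0 0;0 0 -1 0 0 0 0;0 0 -1 0 0 0 0;0 0 -1 0 0 0 0;0 0 -1 0 0 0 0;0 0 -1 0 0 0 0;0 0 -1.5 0 0 0 0;0 0 -1.5 0 0 0 0;0 0 -1.5 0 0 0 0;0 0 -1.5 0 0 0 0;0 0 -0.5 0 0 0 0;0 0 0 0 0 0 0"

```text
time: 10.85
tool_pos: [0.549, -0.2579, 0.2142]
orientation: [[-0.94, 0.342, 0.003], [0.342, 0.94, -0.002], [-0.004, -0.001, -1.0]]
wrist_force: [0.4, -0.5, -1.2]
grip_width: 0.0298
grasp_force: 20.0
```

>>> carry_out --motion "0.7 1.7 0 0 0 0 0;1.4 3.4 0 0 0 0 0;1.4 3.4 0 0 0 0 0;1.4 3.4 0 0 0 0 0;1.4 3.4 0 0 0 0 0;1.4 3.4 0 0 0 0 0;1.4 3.4 0 0 0 0 0;1.4 3.4 0 0 0 0 0;1.4 3.4 0 0 0 0 0;1.4 3.4 0 0 0 0 0;1.4 3.4 0 0 0 0 0;1.4 3.4 0 0 0 0 0"

```text
time: 11.85
tool_pos: [0.5286, 0.1676, 0.2108]
orientation: [[-0.94, 0.342, -0.002], [0.342, 0.94, 0.0], [0.002, -0.001, -1.0]]
wrist_force: [0.8, -0.9, -1.9]
grip_width: 0.0296
grasp_force: 20.0
```

>>> carry_out --motion "1.4 3.4 0 0 0 0 0;0.7 1.7 0 0 0 -4 0;0 0 0 0 0 -3.9 0;0 0 0 0 0 0 0;0 0 0 0 0 0 0;0 0 0 0 0 0 0"

```text
time: 12.35
tool_pos: [0.5275, 0.22, 0.2112]
orientation: [[-0.977, 0.212, -0.001], [0.212, 0.977, -0.0], [0.001, -0.001, -1.0]]
wrist_force: [-0.9, 0.3, -1.3]
grip_width: 0.0297
grasp_force: 20.0
```

Run:
```python
from h import *
shot('wrist','pl1')
o=manip.get_obs();t=o['tool_pos'];R=o['orientation'];print(o['time'],t,R[:,0],o['grip_width'],np.degrees(np.arctan2(R[1,0],R[0,0])))
print('to go tool cm',R.T@(np.array([.5284,.2202,t[2]])-t)*100)
```

```text
12.4 [0.52782388 0.21972513 0.21145789] [-9.77303579e-01  2.11842172e-01  7.80316501e-04] 0.029960093898823963 167.7696660975744
to go tool cm [-4.62450302e-02  5.86140243e-02 -5.97473620e-05]
```

View pics/pl1.png

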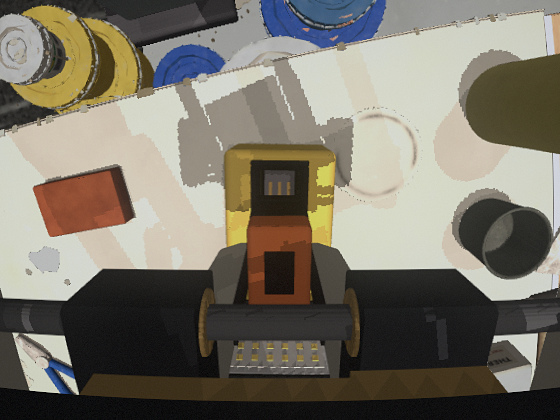

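Wrist view: the pack is held upright, its cap around (280,265) directly in line with the bay at (280,182), and the headings match. Lowering.

>>> carry_out --motion "-0.04 0.06 1 0 0 0 0;0 0 1.5 0 0 0 0;0 0 1.5 0 0 0 0;0 0 1.5 0 0 0 0;0 0 1 0 0 0 0;0 0 0.5 0 0 0 0;0 0 0.4 0 0 0 0;0 0 0 0 0 0 0;0 0 0.3 0 0 0 0;0 0 0.3 0 0 0 0;0 0 0.3 0 0 0 0;0 0 0 0 0 0 0"

```text
time: 13.4
tool_pos: [0.5285, 0.2208, 0.1285]
orientation: [[-0.978, 0.209, -0.0], [0.209, 0.978, -0.0], [0.0, -0.0, -1.0]]
wrist_force: [-0.9, 0.2, -2.2]
grip_width: 0.0299
grasp_force: 20.0
```

>>> carry_out --motion "0 0 0.3 0 0 0 0;0 0 0.3 0 0 0 0;0 0 0.3 0 0 0 0;0 0 0 0 0 0 0"

```text
time: 13.73
tool_pos: [0.5282, 0.2207, 0.1191]
orientation: [[-0.978, 0.209, -0.001], [0.209, 0.978, -0.0], [0.001, -0.001, -1.0]]
wrist_force: [0.2, -0.0, -2.4]
grip_width: 0.0297
grasp_force: 20.0
```

Entered the pocket without resistance. Continuing down to the tray.

>>> carry_out --motion "0 0 0.4 0 0 0 0;0 0 0.4 0 0 0 0;0 0 0.4 0 0 0 0;0 0 0.4 0 0 0 0;0 0 0.4 0 0 0 0;0 0 0.3 0 0 0 0;0 0 0.2 0 0 0 0;0 0 0 0 0 0 0;0 0 0 0 0 0 0"

```text
time: 14.48
tool_pos: [0.5287, 0.2208, 0.0948]
orientation: [[-0.978, 0.209, -0.0], [0.209, 0.978, -0.0], [0.0, -0.0, -1.0]]
wrist_force: [-0.1, -0.3, -2.1]
grip_width: 0.0299
grasp_force: 20.0
```

>>> carry_out --motion "0 0 0.1 0 0 0 0;0 0 0.1 0 0 0 0;0 0 0.1 0 0 0 0;0 0 0 0 0 0 0;0 0 0 0 0 0 0"

```text
time: 14.9
tool_pos: [0.5287, 0.2209, 0.0919]
orientation: [[-0.978, 0.209, 0.0], [0.209, 0.978, 0.0], [-0.0, 0.0, -1.0]]
wrist_force: [-0.1, 0.9, -2.2]
grip_width: 0.0297
grasp_force: 20.0
```

>>> carry_out --motion "0 0 0.05 0 0 0 0;0 0 0 0 0 0 0.6;0 0 0 0 0 0 0.6;0 0 0 0 0 0 0.6;0 0 0 0 0 0 0.6;0 0 0 0 0 0 0.6;0 0 -1 0 0 0 0.6;0 0 -2 0 0 0 0.6;0 0 -2 0 0 0 0.6;0 0 -4 0 0 0 0.6;0 0 -3 0 0 0 0.6;0 0 0 0 0 0 0.6"

```text
time: 15.9
tool_pos: [0.5323, 0.2216, 0.2194]
orientation: [[-0.978, 0.209, 0.013], [0.209, 0.978, 0.003], [-0.012, 0.005, -1.0]]
wrist_force: [1.2, 0.6, 0.5]
grip_width: 0.0557
grasp_force: 0.0
```

>>> carry_out --motion "0 0 -3 0 0 0 0;0 0 0 0 0 0 0;0 0 0 0 0 0 0;0 0 0 0 0 0 0"

```text
time: 16.23
tool_pos: [0.5284, 0.2207, 0.2411]
orientation: [[-0.978, 0.209, -0.0], [0.209, 0.978, -0.0], [0.0, -0.0, -1.0]]
wrist_force: [-1.2, -0.1, 0.1]
grip_width: 0.0338
grasp_force: 0.0
```

Run:
```python
from h import *
c=shot('wrist','wl2')
o=manip.get_obs();t=o['tool_pos'];print(o['time'],t,o['grip_width'])
m=cv2.inRange(cv2.cvtColor(c['color'],cv2.COLOR_RGB2HSV),(4,130,60),(18,255,255))
n,l,st,ce=cv2.connectedComponentsWithStats(m)
for i in range(1,n):
    if st[i,4]>150:
        for z in(.110,): print(st[i],z,rect(c,(l==i).astype(np.uint8)*255,z))
cv2.imwrite('pics/wl2c.png',cv2.resize(c['color'][100:300,180:380,::-1],None,fx=3,fy=3))
```

```text
16.2833 [0.52810098 0.22064772 0.24040839] 0.02991895629285551
[  49  165   86   62 3732] 0.11 (array([491.3,  56.3]), array([73.4, 45.9]), 88.1)
[ 262  171   35   53 1428] 0.11 (array([527.7, 221.4]), array([29.5, 47. ]), 167.2)
[190 297  11  60 241] 0.11 (array([639.3, 111. ]), array([ 8.9, 68.3]), 160.1)
[448 367  31  17 190] 0.11 (array([760.8, 373.8]), array([36. , 21.6]), 74.2)
[398 369  48  27 313] 0.11 (array([752.4, 325.3]), array([49.8, 35.9]), 63.6)
[370 370  32  29 270] 0.11 (array([748.4, 293.1]), array([44. , 27.2]), 19.0)
[215 379  23  22 152] 0.11 (array([719. , 121.7]), array([20.5, 31.2]), 154.4)
```

View pics/wl2c.png

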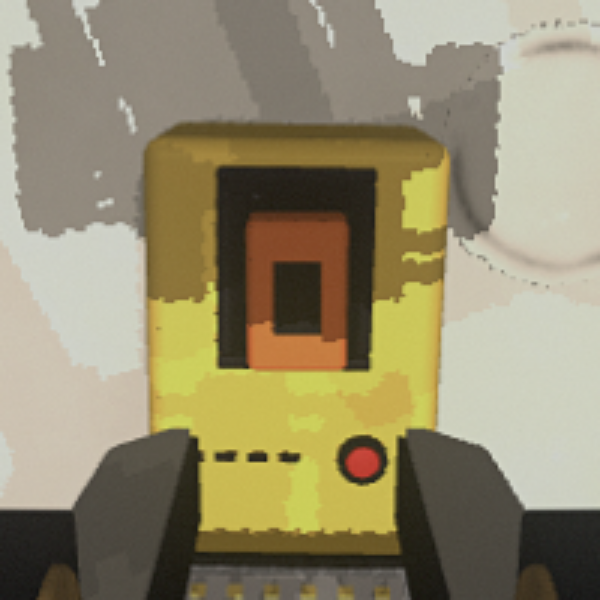

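The crop shows the pack sitting square in the work light's bay, cap at crop (297,290), size consistent with a 110 mm top. Pressing with the fingers shut.

>>> carry_out --motion "0 0.05 1.5 0 0 0 0;0 0 2 0 0 0 0;0 0 2 0 0 0 0;0 0 2 0 0 0 0;0 0 2 0 0 0 0;0 0 1 0 0 0 0;0 0 1 0 0 0 0;0 0 0.5 0 0 0 0;0 0 0.2 0 0 0 0;0 0 0 0 0 0 0;0 0 0 0 0 0 0"

```text
time: 17.2
tool_pos: [0.5294, 0.2214, 0.1201]
orientation: [[-0.978, 0.209, 0.001], [0.209, 0.978, 0.0], [-0.001, 0.001, -1.0]]
wrist_force: [-0.1, -0.5, 0.1]
grip_width: 0.0006
grasp_force: 0.0
```

>>> carry_out --motion "0 0 0.2 0 0 0 0;0 0 0.2 0 0 0 0;0 0 0.2 0 0 0 0;0 0 0.2 0 0 0 0;0 0 0.2 0 0 0 0;0 0 0.2 0 0 0 0;0 0 0 0 0 0 0;0 0 0 0 0 0 0"

```text
time: 17.87
tool_pos: [0.5289, 0.2213, 0.1074]
orientation: [[-0.978, 0.209, 0.0], [0.209, 0.978, 0.0], [-0.0, 0.0, -1.0]]
wrist_force: [-0.6, -0.4, 2.2]
grip_width: 0.0008
grasp_force: 1.1
```

>>> carry_out --motion "0 0 0.2 0 0 0 0;0 0 0.2 0 0 0 0;0 0 0.2 0 0 0 0;0 0 0.2 0 0 0 0;0 0 0.2 0 0 0 0;0 0 0.2 0 0 0 0;0 0 0 0 0 0 0;0 0 0 0 0 0 0"

```text
time: 18.53
tool_pos: [0.5289, 0.2213, 0.0954]
orientation: [[-0.978, 0.209, 0.0], [0.209, 0.978, 0.0], [-0.0, 0.0, -1.0]]
wrist_force: [-1.1, -0.2, 2.8]
grip_width: 0.0003
grasp_force: 1.8
```

Free travel is about 15 mm so far. Feeling in 2 mm steps from here.

>>> carry_out --motion "0 0 0.1 0 0 0 0;0 0 0.1 0 0 0 0;0 0 0 0 0 0 0;0 0 0 0 0 0 0"

```text
time: 18.87
tool_pos: [0.5289, 0.2214, 0.0936]
orientation: [[-0.978, 0.209, 0.0], [0.209, 0.978, 0.0], [-0.0, 0.0, -1.0]]
wrist_force: [-1.1, 0.1, 4.7]
grip_width: 0.0002
grasp_force: 2.4
```

>>> carry_out --motion "0 0 0.1 0 0 0 0;0 0 0.1 0 0 0 0;0 0 0 0 0 0 0;0 0 0 0 0 0 0"

```text
time: 19.2
tool_pos: [0.5289, 0.2213, 0.0915]
orientation: [[-0.978, 0.209, 0.0], [0.209, 0.978, 0.0], [-0.0, 0.0, -1.0]]
wrist_force: [-1.3, -0.2, 5.4]
grip_width: 0.0004
grasp_force: 2.6
```

>>> carry_out --motion "0 0 0.1 0 0 0 0;0 0 0.1 0 0 0 0;0 0 0 0 0 0 0;0 0 0 0 0 0 0"

```text
time: 19.53
tool_pos: [0.5289, 0.2213, 0.0896]
orientation: [[-0.978, 0.209, 0.0], [0.209, 0.978, 0.0], [-0.0, 0.0, -1.0]]
wrist_force: [-1.3, 0.5, 4.2]
grip_width: 0.0003
grasp_force: 2.7
```

>>> carry_out --motion "0 0 0.1 0 0 0 0;0 0 0.1 0 0 0 0;0 0 0 0 0 0 0;0 0 0 0 0 0 0"

```text
time: 19.87
tool_pos: [0.5289, 0.2214, 0.0877]
orientation: [[-0.978, 0.209, 0.0], [0.209, 0.978, 0.0], [-0.0, 0.0, -1.0]]
wrist_force: [-1.5, -0.1, 6.1]
grip_width: 0.0006
grasp_force: 3.0
```

>>> carry_out --motion "0 0 0.1 0 0 0 0;0 0 0.1 0 0 0 0;0 0 0 0 0 0 0;0 0 0 0 0 0 0"

```text
time: 20.2
tool_pos: [0.5289, 0.2214, 0.0857]
orientation: [[-0.978, 0.209, 0.0], [0.209, 0.978, 0.0], [-0.0, 0.0, -1.0]]
wrist_force: [-2.4, -0.1, 7.2]
grip_width: 0.0006
grasp_force: 3.2
```

>>> carry_out --motion "0 0 0.1 0 0 0 0;0 0 0.05 0 0 0 0;0 0 0 0 0 0 0;0 0 0 0 0 0 0"

```text
time: 20.53
tool_pos: [0.529, 0.2214, 0.085]
orientation: [[-0.978, 0.209, 0.001], [0.209, 0.978, 0.0], [-0.001, 0.0, -1.0]]
wrist_force: [-2.9, -0.5, 11.8]
grip_width: 0.0003
grasp_force: 5.7
```

>>> carry_out --motion "0 0 0.1 0 0 0 0;0 0 0 0 0 0 0;0 0 0 0 0 0 0"

```text
time: 20.78
tool_pos: [0.529, 0.2216, 0.0849]
orientation: [[-0.978, 0.209, 0.001], [0.209, 0.978, 0.001], [-0.001, 0.001, -1.0]]
wrist_force: [-5.2, -0.8, 18.0]
grip_width: 0.0005
grasp_force: 8.6
```

At the end stop: only 0.1 mm of travel for 6 N more. Releasing.

>>> carry_out --motion "0 0 -0.2 0 0 0 0;0 0 -0.3 0 0 0 0;0 0 -0.3 0 0 0 0;0 0 -0.3 0 0 0 0;0 0 -0.5 0 0 0 0;0 0 -1 0 0 0 0;0 0 -2 0 0 0 0;0 0 -3 0 0 0 0;0 0 -3 0 0 0 0;0 0 -3 0 0 0 0;0 0 -2 0 0 0 0;0 0 0 0 0 0 0"

```text
time: 21.78
tool_pos: [0.5312, 0.2218, 0.2448]
orientation: [[-0.978, 0.209, 0.009], [0.209, 0.978, 0.002], [-0.009, 0.004, -1.0]]
wrist_force: [0.1, 0.0, 1.1]
grip_width: 0.0003
grasp_force: 0.0
```

>>> carry_out --motion "0 0 0 0 0 0 0;0 0 0 0 0 0 0;0 0 0 0 0 0 0"

```text
time: 22.03
tool_pos: [0.5279, 0.221, 0.2373]
orientation: [[-0.978, 0.21, -0.003], [0.21, 0.978, -0.001], [0.003, -0.001, -1.0]]
wrist_force: [-0.8, 0.7, -1.2]
grip_width: 0.0004
grasp_force: 0.0
```

Run:
```python
from h import *
c=shot('wrist','wl3')
o=manip.get_obs();t=o['tool_pos'];print(o['time'],t,o['wrist_force'])
m=cv2.inRange(cv2.cvtColor(c['color'],cv2.COLOR_RGB2HSV),(4,130,60),(18,255,255))
n,l,st,ce=cv2.connectedComponentsWithStats(m)
for i in range(1,n):
    if 230<st[i,0]<300 and st[i,4]>300:
        for z in(.0905,.110): print(st[i],z,rect(c,(l==i).astype(np.uint8)*255,z))
cv2.imwrite('pics/wl3c.png',cv2.resize(c['color'][100:300,180:380,::-1],None,fx=3,fy=3))
```

```text
22.0833 [0.52792058 0.2210381  0.23722046] [0.07280612 0.30094228 0.35334761]
[ 263  169   33   52 1331] 0.0905 (array([528.1, 221.5]), array([29.9, 48.2]), 167.9)
[ 263  169   33   52 1331] 0.11 (array([523.8, 222.4]), array([28.1, 45.2]), 167.9)
[285 372  61  28 447] 0.0905 (array([748.2, 214.9]), array([65.7, 37.9]), 77.3)
[285 372  61  28 447] 0.11 (array([730.2, 216.2]), array([61.6, 35.5]), 77.3)
```

View pics/wl3c.png

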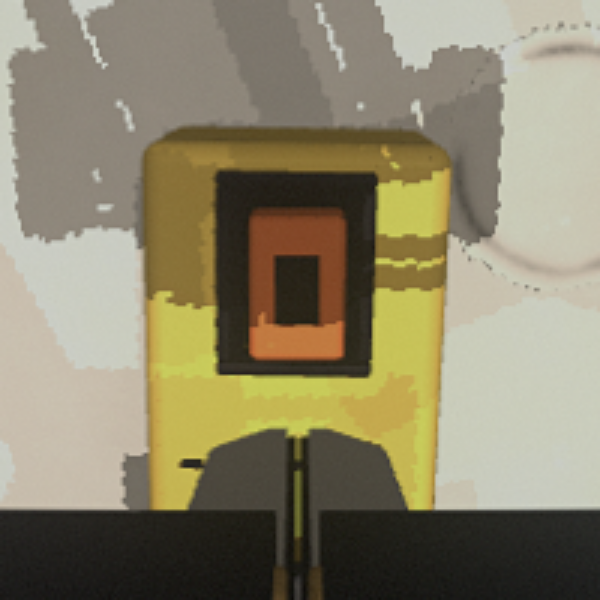

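The pack stays down. The cap at crop (297,285) shows the rim all round, its size fits a top at about 90 mm, and the position is unchanged. Handing in.

```bash
python3 -c "
from bench import manip
print(manip.job_done())"
```

```text
the job is handed in; nothing more can be done
None
```

The pack is out of the charger and locked down in the work light, with about 18 N peak measured on either device; the job is handed in at about 22 s, and no verdict came back.

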